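Fit the spindle of a bench tapping stand

ROBOT

A 6-joint arm with a two-finger parallel gripper is mounted at the origin on a cart in front of the work surface, level with it; the furniture and walls round the work are solid. World frame = base frame: x ahead of the robot, y to its left, z up, the work surface at z = 0. Lengths are in m, angles in rad, forces in N, time in s.
With the tool pointing down it reaches from about 0.25 to 0.725 m from the base axis. Payload 4 kg.
Tool frame: the origin (TCP) lies midway between the tips of the shut fingers; the grasp point (between the pads) lies 19 mm behind it; z points along the fingers, y is the line along which they close (so a half turn about z gives the same grasp; the last joint's range is limited). The gripper opens to 85 mm and grips with 20 to 120 N. Pads are 22 mm wide; open, the fingers measure 114 mm over their backs; the gripper's body (76 mm by 85 mm) begins 54 mm behind the grasp point. The pads swing forward as they close: fully open they stand 13 mm farther back than shut.
Start: joints at [1.344, 0.241, 0.005, 1.335, 0, 1.571], TCP at [0.112, 0.487, 0.231] pointing down, gripper open.
Joint ranges: [-2.72, 2.72], [-1.05, 1.87], [-1.09, 1.28], [-1.99, 2.15], [-1.42, 1.44], [-3.14, 3.14]. Speed limits (rad/s): [2.79, 2.79, 3.14, 3.14, 3.14, 3.14].

INTERFACE

Orientations are given as a unit quaternion [x, y, z, w].
In Python, from workcell import get_obs, camera, job_done, silhouettes gives the robot as it stands. The module is installed in compiled form; this text tells all that it offers.
- The arm moves only by the tool drive_tool, never from a script. Its argument "increments" is a list of rows, each a list of 3 entries, a list of its own where there are three numbers: the shift along the world's x, y, z in mm, then the turn, a rotation vector about the world's x, y, z in degrees, then the opening, from 0 (shut) to 1 (fully open). A call has 1 to 8 rows; each row shifts and turns the commanded pose from where the row before left it; what a row does not reach is not made up. A row lasts 1/12 s, in which the tool goes at most 41.7 mm and 7.16 degrees, less where a joint would pass 70% of its speed; a pose out of reach is approached as far as the arm can. A call is refused whole if a number of a shift passes 41.7 or a number of a turn 7.16, either way. A call with a gripper value outside its range is refused whole. The fingers move at their own pace and stop on an object; the grip force is fixed at half the most. Time passes only in rows, so rows that do not move let the fingers close. It gives the time, the measured TCP pose, the force, the opening and the grip force at its end, in the units of the state.
- get_obs(): the state, without advancing time (a new reading comes with each control period).
- camera(name): name is "scene" or "top" or "wrist"; returns a dict with "image" (420x560x3 uint8, red, green, blue), "K" (3x3 intrinsics, pixels), "k1" (the pictures are not rectified: a ray, as slopes to the right and down, at radius r is drawn at 1 + k1 r^2 times it, then the intrinsics apply), "view" (4x4, takes a point from world to camera coordinates). Camera axes: x right, y down, z forward; pixel columns grow to the right and rows downward; lengths in m; the calibration is good to about 2 mm. A picture is of the moment at which its call begins. There is no depth.
- job_done(): hands the job in; it is judged then, once.
Trained networks look in a picture, given as the dict that the camera call returned (one of the last four; its "shot" number tells which), for a name from the list of things; names that differ only in an ending like _2 or _b are one class to them, and where a whole thing is asked for, a point or a joint stands for the part that bears it (a point fixed in the world has none). Each returns a list of dicts, best first, with "conf" (0 to 1); they miss things now and then, are a little off and sometimes report something else, mostly with a low value. They report only what shows in the picture. A call takes as long as a camera call.
- silhouettes(query, picture): "region" (420x560 bool, what is visible of it) and "bbox" ([left, top, right, bottom] in pixels, round what is visible of it).
The state is a dict: "clock": time; "joint_pos": joint angles; "joint_vel": joint speeds; "tau": joint torques, N m; "eef_pos": TCP position; "tool_rot": TCP orientation; "ft_force": force on the tool from outside, world axes, zero at the start; "ft_torque": the same for the moment, N m; "grip_width": finger opening in m; "grasp_force": force on a finger pad.
Only numpy, scipy, OpenCV 4.12 (cv2) and the standard library are available. Lean on these libraries where they do the work, as an engineer would, in place of code of your own. Each camera call takes 0.05 s, during which the arm holds its last target. There are 200 camera calls.

TASK

Fit the spindle of the small tapping stand: swing its hinged upper guide arm round by the knob until it rests against its stop, so that its bushing stands over the lower bushing, then take the longer of the two steel bars out of the wooden block and thread it, tapered nose down, through the upper and then the lower bushing. Nothing keeps the bar from dropping through, so finish while still holding it upright with its nose showing about 15 mm below the lower bushing and clear of the base, so that I can slip the retaining collar onto it from below. Leave the shorter bar in the block and everything else on the counter where it is.

Things in the scene. Friction and masses are not known exactly. Their poses are not given: they have to be found in the camera images.
- stand: Fixed grey cast tapping stand. Origin on the counter under the axis of its 32 mm column; base plate 14 mm thick, from 60 mm behind the column (stand +x) to 150 mm before it (-x), 60 mm to either side. A fixed lower arm reaches along stand -x to the lower bushing, 110 mm from the column axis; above it the swing arm turns on the column, whose cap nut tops out at 147 mm.
- swing_arm (a joint): Angle of the upper guide arm about the column axis, rad: 0 = against its stop, exactly above the lower arm (along stand -x); grows as it swings open towards stand +y (clockwise from above), up to 1.6. Starts open, stays where left; takes about 1.5 N at the knob. The arm lies 99 to 131 mm above the counter.
- knob (a point): Middle of the grip of the black upright knob at the outer end of the swing arm: 150 mm from the column axis, 145 mm above the counter. The knob is round, 17 mm in diameter (a 21 mm lip on top), and stands from 124 to 162 mm above the counter; it is fixed to the arm.
- upper_bush (a point): Centre of the mouth (upper rim) of the bronze bushing in the swing arm, 110 mm from the column axis (40 mm inside the knob), 131 mm above the counter; its z is up. Bore 13.5 mm, straight through, 26 mm long (foot at 105 mm), the mouth flared over the top 3 mm to about 24 mm wide.
- lower_bush (a point): Centre of the mouth (upper rim) of the same kind of bushing in the fixed lower arm, 71 mm above the counter, foot at 45 mm; its z is up. Under it 31 mm are free down to the top of the base plate at 14 mm.
- block: Fixed wooden tool block 50 x 140 x 52 mm, origin at the centre of its underside. Three upright bores in a row along its y at -45, 0 and +45 mm, 13.5 mm wide and 44 mm deep (floor 8 mm above the counter). The two bars stand in the outer two, either way round; the middle one is empty.
- spindle: The longer steel bar, the spindle: 12 mm in diameter, 170 mm long, 0.15 kg, loose; stands upright in the block, nose down, its top 178 mm above the counter. Origin at the tip of the nose, z along the bar to its top. The nose tapers over the lowest 12 mm to 6 mm wide; a small groove and a cross hole mark the top 18 mm.
- spindle_tip (a point): Tip of the spindle's nose (the body's origin).
- spindle_mid (a point): Point on the spindle's axis 88 mm above the tip.
- short_bar: The shorter bar, otherwise alike: 12 mm in diameter, 110 mm long, its top 118 mm above the counter; stands in the other outer bore; too short for this stand. Origin at its tip.
- collar: Bystander: the spindle's retaining collar, a dark steel ring 28 mm in diameter and 10 mm high with a 12.6 mm bore, lying flat on the counter beside the stand's base, on its -y side. Origin under its centre.
- tape_measure: Bystander: black tape measure, 37 x 74 x 64 mm, standing on the counter. Origin under its centre.
- tape_2: Bystander: roll of masking tape, 98 mm wide, 25 mm high, lying flat. Origin under its centre.

How it is judged:
On the way, in this order (a step that is already met when the one before it is completed fails the run):
1. the swing arm rests against its stop (value of joint swing_arm below 0.03 rad), for 0.2 s.
2. the spindle's nose has passed into the upper bushing (value of joint swing_arm below 0.04 rad and z of spindle_tip in the frame of upper_bush between -0.055 and -0.012 m and horizontal distance between spindle_tip and upper_bush below 0.004 m), for 0.1 s.
3. the spindle's nose has passed into the lower bushing as well (value of joint swing_arm below 0.04 rad and z of spindle_tip in the frame of lower_bush below -0.012 m and horizontal distance between spindle_tip and lower_bush below 0.004 m and horizontal distance between spindle_mid and upper_bush below 0.004 m), for 0.1 s.
At the end, for the whole second after the job is handed in: The swing arm is at its stop (0.04 rad); the spindle is upright on the axis of both bushings (4 mm), nose down, tip 5 to 28 mm below the foot of the lower one (3 mm clear of the base), at rest, gripped and carried by the fingers alone; the shorter bar still stands in the block (value of joint swing_arm below 0.04 rad and z of spindle_tip in the frame of lower_bush between -0.054 and -0.031 m and horizontal distance between spindle_tip and lower_bush below 0.004 m and horizontal distance between spindle_mid and upper_bush below 0.004 m and angle between spindle's own z axis and vertical below 0.08 rad and contact force between the fingers and spindle above 1 N and linear speed of spindle below 0.02 m/s and height (world z) of short_bar below 0.02 m and angle between short_bar's own z axis and vertical below 0.15 rad); the arm keeps its last pose, push and grip.
It fails at once if the shorter bar or another loose thing on the counter is moved more than 25 mm (distance of any of short_bar, collar, tape_measure, tape_2 from where it was at the start of the episode above 0.025 m).
It also fails if it takes over 64 s, if anything falls off the work surface, if the arm or the gripper's body presses on something with over 40 N, if the wrist force passes 120 N, or if a joint passes its speed limit or range.

## Working session

There is one attempt and no reset: what is moved stays moved. The work goes in short steps, Python scripts to look and compute and a tool call to move; the robot and the scene stay as the last step left them, time stands still between calls to the robot, and variables do not carry over. Pictures are saved under pics/ and viewed, at most 10 in all, crops included, and the job is handed in when it is done.

Besides the shell and the picture viewer there is one more tool, called as name(argument=value, ...) on one line, values as JSON. drive_tool: Moves the arm, as the interface text tells. Its arguments: {"type":"object","properties":{"increments":{"type":"array"}},"required":["increments"]}

```bash
mkdir -p pics; cat > h.py <<'E'
import numpy as np, cv2
from workcell import get_obs, camera, job_done, silhouettes
def undist(c,px):
    K=c["K"];d=np.array([c["k1"],0,0,0,0.])
    return cv2.undistortPoints(np.array(px,float).reshape(-1,1,2),np.array(K),d).reshape(-1,2)
def onz(c,px,z):
    V=np.array(c["view"]);R=V[:3,:3];o=-R.T@V[:3,3];out=[]
    for u in undist(c,px):
        d=R.T@np.array([u[0],u[1],1]);out.append(o+d*(z-o[2])/d[2])
    return np.array(out)
def proj(c,P):
    V=np.array(c["view"]);r,_=cv2.Rodrigues(V[:3,:3])
    return cv2.projectPoints(np.array(P,float).reshape(-1,1,3),r,V[:3,3],np.array(c["K"]),np.array([c["k1"],0,0,0,0.]))[0].reshape(-1,2)
def save(c,n,crop=None,f=1):
    im=cv2.cvtColor(c["image"],cv2.COLOR_RGB2BGR)
    if crop: im=im[crop[1]:crop[3],crop[0]:crop[2]]
    cv2.imwrite(f"pics/{n}.png",cv2.resize(im,None,fx=f,fy=f,interpolation=cv2.INTER_CUBIC))
E
python3 - <<'E'
from h import *
np.set_printoptions(precision=4,suppress=True)
cs={n:camera(n) for n in("scene","top")}
a,b=cs["scene"]["image"],cs["top"]["image"]
for n,c in cs.items():
    save(c,n+"1"); V=np.array(c["view"]);print(n,-V[:3,:3].T@V[:3,3],V[2,:3])
    for q in["stand","swing_arm","knob","block","spindle","short_bar","collar","tape_measure","tape_2"]:
        print(q,[(round(s["conf"],2),[int(x) for x in s["bbox"]]) for s in silhouettes(q,c)[:2]])
E
```

```text
scene [ 0.2718 -0.6424  0.7225] [ 0.2939  0.6552 -0.6959]
stand [(0.98, [224, 116, 311, 215])]
swing_arm [(0.73, [241, 114, 293, 169])]
knob [(0.94, [244, 115, 293, 167])]
block [(0.88, [279, 270, 338, 343]), (0.41, [226, 116, 311, 215])]
spindle [(0.54, [317, 276, 333, 321])]
short_bar []
collar [(0.49, [246, 214, 255, 221])]
tape_measure [(0.77, [209, 254, 244, 282]), (0.56, [247, 211, 257, 222])]
tape_2 [(0.9, [321, 221, 356, 254]), (0.23, [299, 259, 305, 283])]
top [ 0.3657 -0.1101  0.9643] [ 0.1976 -0.0036 -0.9803]
stand [(0.68, [110, 150, 233, 244])]
swing_arm [(0.9, [107, 151, 204, 189])]
knob [(0.83, [109, 153, 206, 189])]
block [(0.58, [318, 212, 384, 242])]
spindle [(0.65, [372, 212, 387, 228]), (0.41, [114, 149, 231, 244])]
short_bar [(0.65, [327, 219, 339, 227]), (0.63, [271, 142, 308, 184])]
collar []
tape_measure [(0.81, [270, 264, 298, 295]), (0.2, [108, 148, 205, 189])]
tape_2 [(0.64, [269, 141, 309, 189])]
```

View pics/scene1.png

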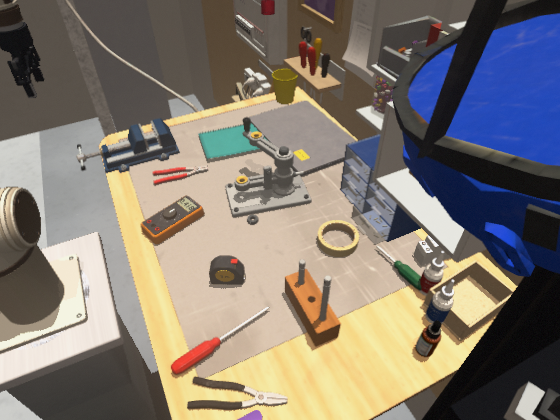

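```bash
python3 - <<'E'
import cv2
im=cv2.imread('pics/top1.png')[120:320,90:400]
cv2.imwrite('pics/top1c.png',cv2.resize(im,None,fx=2.55,fy=2.55,interpolation=cv2.INTER_CUBIC))
E
```

```text
(no output)
```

View pics/top1c.png

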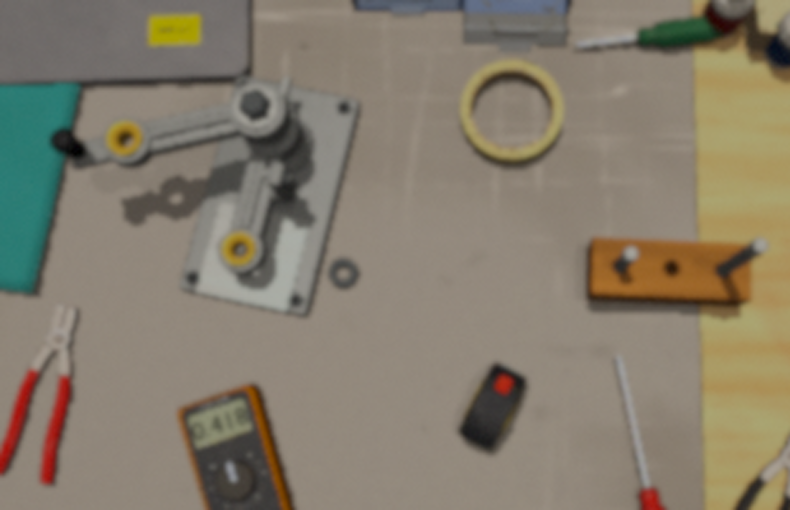

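The scene view shows the stand at about (280,170) with its arm open to the upper left and the knob at (247,125). The long bar is the one on the right, with its top near (327,280). In the top crop the cap nut is at (255,103), the upper bush at (125,138), the lower bush at (240,249), the knob at (65,140) and the long bar's top at (760,245).

```bash
python3 - <<'E'
from h import *
np.set_printoptions(precision=4,suppress=True)
c=camera("top"); s=camera("scene")
def yel(im,box):
    x0,y0,x1,y1=box;p=im[y0:y1,x0:x1].astype(int);m=((p[...,0]-p[...,2])>70)
    cnt,_=cv2.findContours(m.astype(np.uint8),cv2.RETR_EXTERNAL,cv2.CHAIN_APPROX_NONE);k=max(cnt,key=cv2.contourArea)
    (u,v),r=cv2.minEnclosingCircle(k);M=cv2.moments(k);return np.array([M['m10']/M['m00']+x0,M['m01']/M['m00']+y0]),r
for n,bx,bs,z in(("upper",(128,163,150,187),(246,126,268,144),.131),("lower",(172,206,196,230),(230,170,254,192),.071)):
    a,r=yel(c["image"],bx);b,r2=yel(s["image"],bs);print(n,a,r,onz(c,[a],z),b,r2,onz(s,[b],z))
b=lambda p:[90+p[0]/2.55,120+p[1]/2.55]
for n,p,z in(("nut",(255,103),.147),("knob",(65,138),.162),("short",(630,254),.118),("long",(760,245),.178),("c1",(593,240),.052),("c2",(750,245),.052),("c3",(750,300),.052),("c4",(590,298),.052),("hole",(671,268),.052),("collar",(343,272),.01),("tape",(512,112),.025),("tm",(492,407),.064)):
    print(n,onz(c,[b(p)],z))
for n,p,z in(("nut",(284,150),.147),("knob",(247,121),.162),("short",(302,263),.118),("long",(327,279),.178),("hole",(311,297),.052)):
    print(n,'S',onz(s,[p],z))
E
```

```text
upper [138.1402 173.6695] 6.722072601318359 [[0.6019 0.1844 0.131 ]] [256.0375 134.4419] 5.2202534675598145 [[0.6015 0.1842 0.131 ]]
lower [183.1651 217.1651] 6.222818374633789 [[0.5218 0.0988 0.071 ]] [241.4526 179.0596] 5.700977325439453 [[0.5213 0.1002 0.071 ]]
nut [[0.6278 0.0745 0.147 ]]
knob [[0.5913 0.2187 0.162 ]]
short [[ 0.5142 -0.2324  0.118 ]]
long [[ 0.5124 -0.3228  0.178 ]]
c1 [[ 0.5377 -0.2094  0.052 ]]
c2 [[ 0.5357 -0.348   0.052 ]]
c3 [[ 0.4869 -0.3464  0.052 ]]
c4 [[ 0.4861 -0.2066  0.052 ]]
hole [[ 0.5139 -0.2779  0.052 ]]
collar [[0.5117 0.0153 0.01  ]]
tape [[ 0.6627 -0.1373  0.025 ]]
tm [[ 0.3906 -0.1223  0.064 ]]
nut S [[0.6264 0.0691 0.147 ]]
knob S [[0.5881 0.2089 0.162 ]]
short S [[ 0.5132 -0.2351  0.118 ]]
long S [[ 0.5105 -0.3231  0.178 ]]
hole S [[ 0.5156 -0.2724  0.052 ]]
```

```bash
python3 - <<'E'
from h import *
from scipy.spatial.transform import Rotation as R
o=get_obs();print(o["clock"],o["eef_pos"],o["grip_width"],o["ft_force"]);print(R.from_quat(o["tool_rot"]).as_matrix().round(3))
print(o["joint_pos"])
E
```

```text
1.1 [0.11242786 0.48721529 0.23131132] 0.08569290679259105 [ 0.25283549 -0.10559932 -0.26461511]
[[-0.974  0.225 -0.   ]
 [ 0.225  0.974  0.   ]
 [ 0.     0.    -1.   ]]
[1.34399699e+00 2.40606788e-01 5.02157125e-03 1.33517822e+00
 2.14809163e-05 1.57081030e+00]
```

drive_tool(increments=[[[34, -19, 2], [0, 0, -7], 0.5], [[34, -19, 2], [0, 0, -7], 0.5], [[34, -19, 2], [0, 0, -7], 0.5], [[34, -19, 2], [0, 0, -7], 0.5], [[34, -19, 1], [0, 0, -7], 0.5], [[34, -19, 0], [0, 0, -7], 0.5], [[34, -19, 0], [0, 0, -7], 0.5], [[34, -19, 0], [0, 0, -7], 0.5]])

```text
clock: 1.77
eef_pos: [0.3859, 0.334, 0.2406]
tool_rot: [0.569, 0.822, 0.0, 0.0]
ft_force: [0.1, 0.3, 0.9]
grip_width: 0.0424
grasp_force: 0.0
```

drive_tool(increments=[[[34, -19, 0], [0, 0, -7], 0.5], [[34, -19, 0], [0, 0, 0], 0.5], [[34, -19, 0], [0, 0, 0], 0.5], [[34, -19, 0], [0, 0, 0], 0.5], [[34, -19, 0], [0, 0, 0], 0.5], [[30, -15, 0], [0, 0, 0], 0.5], [[8, -3, 0], [0, 0, 0], 0.5], [[0, 0, 0], [0, 0, 0], 0.5]])

```text
clock: 2.43
eef_pos: [0.5943, 0.2204, 0.239]
tool_rot: [0.617, 0.787, -0.0, -0.0]
ft_force: [-0.0, -0.4, 0.0]
grip_width: 0.0427
grasp_force: 0.0
```

```bash
cat > st.py <<'E'
from h import *
from scipy.spatial.transform import Rotation as R
def st():
    o=get_obs();m=R.from_quat(o["tool_rot"]).as_matrix()
    print(round(o["clock"],2),np.round(o["eef_pos"],4),"yaw",np.degrees(np.arctan2(m[1,1],m[0,1])).round(1),"w",round(o["grip_width"],4),"F",np.round(o["ft_force"],1),"g",round(o["grasp_force"],1)); return o
E
python3 - <<'E'
from st import *
st();c=camera("wrist");save(c,"w1")
print(proj(c,[[.5925,.2222,.162],[.6017,.1843,.131]]))
E
```

```text
2.43 [0.5943 0.2204 0.239 ] yaw 13.8 w 0.0427 F [-0.  -0.4  0. ] g 0.0
[[277.5446946  213.94419427]
 [277.88718457 243.9227075 ]]
```

View pics/w1.png

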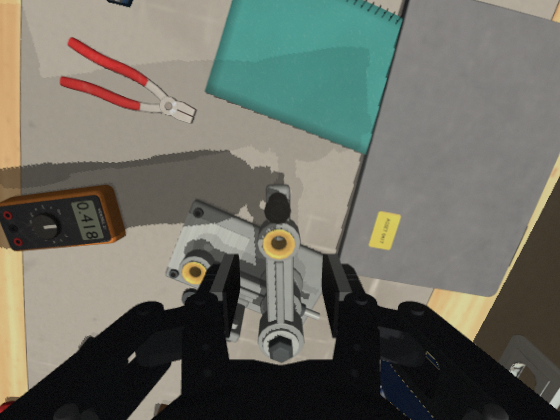

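The wrist view shows the knob's lip around (277,205), the upper bush at (280,243), the lower bush at (195,271) and the nut at (281,347). The knob lines up between the fingers sideways.

```bash
python3 - <<'E'
from st import *
c=camera("wrist")
V=np.array(c["view"]);print(-V[:3,:3].T@V[:3,3],V[2,:3])
im=c["image"].astype(int);y=((im[...,0]-im[...,2])>90).astype(np.uint8)
for n,(x0,y0,x1,y1),z in(("up",(255,222,305,262),.131),("lo",(178,255,212,290),.071)):
    k=max(cv2.findContours(y[y0:y1,x0:x1],0,1)[0],key=cv2.contourArea);M=cv2.moments(k);p=[M['m10']/M['m00']+x0,M['m01']/M['m00']+y0];print(n,p,onz(c,[p],z))
for p,z in(((281,347),.147),((277,201),.162),((277,207),.162)):print(p,onz(c,[p],z))
d=(im.sum(2)<110)[180:235,255:300];ys,xs=np.nonzero(d);print(ys.min()+180,ys.max()+180,xs.min()+255,xs.max()+255)
E
```

```text
[0.57539552 0.29640651 0.38317725] [ 0.07151939 -0.2960288  -0.95249773]
up [279.9648858791071, 245.51015801354401] [[0.60227577 0.18429993 0.131     ]]
lo [194.13039066463725, 273.27295788939625] [[0.52063772 0.09934222 0.071     ]]
(281, 347) [[0.62711469 0.08832579 0.147     ]]
(277, 201) [[0.5879704  0.23319078 0.162     ]]
(277, 207) [[0.58909834 0.22857704 0.162     ]]
195 224 267 291
```

drive_tool(increments=[[[-1, 1, -30], [0, 0, 0], 0.5], [[-1, 1, -30], [0, 0, 0], 0.5], [[0, 0, -30], [0, 0, 0], 0.5], [[0, 0, -11], [0, 0, 0], 0.4], [[0, 0, 0], [0, 0, 0], 0.35], [[0, 0, 0], [0, 0, 0], 0.35]])

```text
clock: 3.03
eef_pos: [0.5896, 0.2252, 0.1401]
tool_rot: [0.615, 0.789, -0.0, -0.0]
ft_force: [-0.3, 0.2, -0.5]
grip_width: 0.0297
grasp_force: 0.0
```

```bash
python3 - <<'E'
from st import *
o=st()
C=np.array([.628,.0765]);p=o["eef_pos"][:2];d=p-C;print(np.hypot(*d),np.degrees(np.arctan2(d[1],d[0])))
a=np.radians(103.7+5*np.arange(15));q=C+.15*np.c_[np.cos(a),np.sin(a)]
print((np.diff(q,axis=0)*1000).round(1).tolist(),q[-1])
E
```

```text
3.03 [0.5896 0.2252 0.1401] yaw 14.1 w 0.0297 F [-0.3  0.2 -0.5] g 0.0
0.15353949506419254 104.49437426920984
[[-12.6, -3.7], [-12.2, -4.7], [-11.7, -5.8], [-11.2, -6.8], [-10.6, -7.7], [-9.8, -8.6], [-9.1, -9.4], [-8.2, -10.2], [-7.3, -10.9], [-6.3, -11.5], [-5.3, -12.0], [-4.2, -12.4], [-3.1, -12.7], [-2.0, -12.9]] [0.47890586 0.09296015]
```

drive_tool(increments=[[[-12.5, -4, 0], [0, 0, 5], 0.35], [[-12, -5, 0], [0, 0, 5], 0.35], [[-11.5, -6, 0], [0, 0, 5], 0.35], [[-11, -7, 0], [0, 0, 5], 0.35], [[-10.5, -8, 0], [0, 0, 5], 0.35], [[-10, -8.5, 0], [0, 0, 5], 0.35], [[-9, -9.5, 0], [0, 0, 5], 0.35], [[-8, -10, 0], [0, 0, 5], 0.35]])

```text
clock: 3.7
eef_pos: [0.5075, 0.1674, 0.1427]
tool_rot: [0.306, 0.952, 0.002, 0.003]
ft_force: [1.9, 0.6, -0.2]
grip_width: 0.0304
grasp_force: 0.8
```

```bash
cat > arm.py <<'E'
from st import *
o=st();C=np.array([.628,.0765]);d=o["eef_pos"][:2]-C;print("tcp r,ang",np.hypot(*d),np.degrees(np.arctan2(d[1],d[0])))
c=camera("top");im=c["image"].astype(int);y=((im[...,0]-im[...,2])>70).astype(np.uint8);y[:, :120]=0;y[:,215:]=0;y[:150]=0;y[240:]=0
for k in cv2.findContours(y,0,1)[0]:
    if cv2.contourArea(k)>30:
        M=cv2.moments(k);p=[M['m10']/M['m00'],M['m01']/M['m00']];q=onz(c,[p],.131)[0];e=q[:2]-C;print(cv2.contourArea(k),np.round(p,1),q,np.hypot(*e),np.degrees(np.arctan2(e[1],e[0])))
E
python3 arm.py
```

```text
3.7 [0.5075 0.1674 0.1427] yaw 54.3 w 0.0304 F [ 1.9  0.6 -0.2] g 0.8
tcp r,ang 0.1509650131548845 142.97809567460618
109.0 [183.1 217.2] [0.51130705 0.0849458  0.131     ] 0.11699818911729268 175.86036454584445
121.0 [154. 201.] [0.54415886 0.14699759 0.131     ] 0.1095410765519414 139.94129432434494
```

drive_tool(increments=[[[-7.5, -11, 0], [0, 0, 5], 0.35], [[-6.5, -11.5, 0], [0, 0, 5], 0.35], [[-5.5, -12, 0], [0, 0, 5], 0.35], [[-4, -12.5, 0], [0, 0, 5], 0.35], [[-2, -8, 0], [0, 0, 3], 0.35], [[-1, -4, 0], [0, 0, 0], 0.35], [[-1, -4, 0], [0, 0, 0], 0.35]])

```text
clock: 4.33
eef_pos: [0.4801, 0.1039, 0.1415]
tool_rot: [0.114, 0.993, 0.001, 0.002]
ft_force: [1.0, 0.4, 1.3]
grip_width: 0.0297
grasp_force: 0.7
```

```bash
python3 arm.py
```

```text
4.33 [0.4801 0.1039 0.1415] yaw 76.9 w 0.0297 F [1.  0.4 1.3] g 0.7
tcp r,ang 0.1504543310450328 169.51581039862782
62.0 [177.6 210.9] [0.52425721 0.09702134 0.131     ] 0.10575297318134153 168.81078347448573
```

drive_tool(increments=[[[-0.5, -2, 0], [0, 0, 0], 0.35], [[-0.5, -2, 0], [0, 0, 0], 0.35], [[0, 0, 0], [0, 0, 0], 0.35]])

```text
clock: 4.63
eef_pos: [0.4793, 0.1021, 0.1405]
tool_rot: [0.113, 0.994, 0.003, 0.002]
ft_force: [0.9, 8.0, 2.0]
grip_width: 0.0301
grasp_force: 4.0
```

drive_tool(increments=[[[-0.5, -2, 0], [0, 0, 0], 0.35], [[0, -2, 0], [0, 0, 0], 0.35], [[0, 0, 0], [0, 0, 0], 0.35]])

```text
clock: 4.88
eef_pos: [0.4793, 0.1018, 0.1405]
tool_rot: [0.111, 0.994, 0.007, 0.001]
ft_force: [2.3, 17.7, -0.9]
grip_width: 0.03
grasp_force: 9.3
```

drive_tool(increments=[[[0, 6, 0], [0, 0, 0], 0.35], [[0, 7, 0], [0, 0, 0], 0.4], [[0, 0, 15], [0, 0, 0], 0.5], [[0, 0, 35], [0, 0, 0], 0.5], [[0, 0, 40], [0, 0, 0], 0.5], [[0, 0, 40], [0, 0, 0], 0.7], [[3, -39, 0], [0, 0, 0], 0.7], [[3, -39, 0], [0, 0, 0], 0.7]])

```text
clock: 5.55
eef_pos: [0.4846, 0.0309, 0.2723]
tool_rot: [0.111, 0.994, -0.0, 0.003]
ft_force: [1.1, -0.8, -1.1]
grip_width: 0.0604
grasp_force: 0.0
```

drive_tool(increments=[[[3, -39, 0], [0, 0, 0], 0.7], [[3, -39, 0], [0, 0, 0], 0.7], [[3, -39, 0], [0, 0, 0], 0.7], [[3, -39, 0], [0, 0, 0], 0.7], [[3, -39, 0], [0, 0, 0], 0.7], [[3, -39, 0], [0, 0, 0], 0.7], [[3, -39, 0], [0, 0, 0], 0.7], [[0, 0, 0], [0, 0, 0], 0.7]])

```text
clock: 6.22
eef_pos: [0.5033, -0.2493, 0.2679]
tool_rot: [0.117, 0.993, -0.002, -0.001]
ft_force: [0.2, 0.4, 0.7]
grip_width: 0.06
grasp_force: 0.0
```

```bash
python3 arm.py; python3 - <<'E'
from st import *
w=camera("wrist");save(w,"w2");c=camera("top")
# short/long bar base = bores; print refined column, stand
print(proj(w,[[.5115,-.323,.178],[.5135,-.322,.052],[.5135,-.2775,.052]]))
print(silhouettes("spindle",w)[:1] and [ (s["conf"],s["bbox"]) for s in silhouettes("spindle",w)])
E
```

```text
6.22 [ 0.5033 -0.2493  0.2679] yaw 76.5 w 0.06 F [0.2 0.4 0.7] g 0.0
tcp r,ang 0.3488818195257754 -110.94405547706263
118.5 [176.7 212. ] [0.52194073 0.09882593 0.131     ] 0.10838364748072121 168.11254964182433
[[194.14017834 240.85803175]
 [223.16981626 201.04718218]
 [258.1589341  192.96623616]]
[]
```

View pics/w2.png

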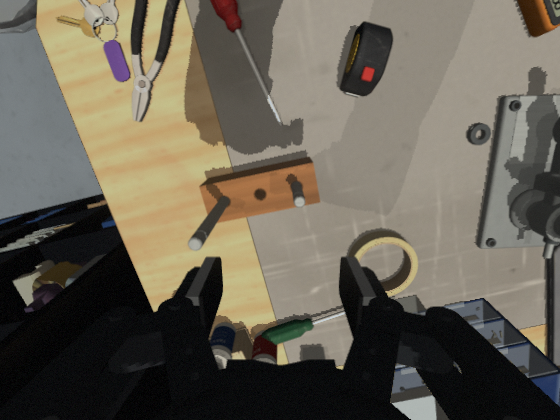

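The wrist view shows the long bar's top at (196,243), against a predicted (194,241), and the empty bore at (260,194). Both agree with my position estimate.

drive_tool(increments=[[[4, -37, 0], [0, 0, 1], 0.7], [[4, -36, 0], [0, 0, 0], 0.7], [[0, 0, 0], [0, 0, 0], 0.7], [[0, 0, -30], [0, 0, 0], 0.7], [[0, 0, -35], [0, 0, 0], 0.7], [[0, 0, -35], [0, 0, 0], 0.7], [[0, 0, -33], [0, 0, 0], 0.7], [[0, 0, 0], [0, 0, 0], 0.7]])

```text
clock: 7.08
eef_pos: [0.5076, -0.3109, 0.129]
tool_rot: [0.103, 0.995, 0.003, -0.007]
ft_force: [-1.8, 1.1, -0.2]
grip_width: 0.0596
grasp_force: 0.0
```

```bash
python3 - <<'E'
from st import *
st();w=camera("wrist");s=camera("scene")
im=np.hstack([w["image"][150:400,150:450],s["image"][200:350,230:400].repeat(2,0).repeat(2,1)[:250]])
cv2.imwrite("pics/g1.png",cv2.cvtColor(im,cv2.COLOR_RGB2BGR))
E
```

```text
7.08 [ 0.5076 -0.3109  0.129 ] yaw 78.1 w 0.0596 F [-1.8  1.1 -0.2] g 0.0
```

View pics/g1.png

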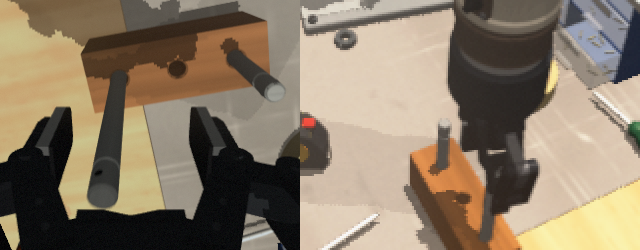

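The wrist crop shows the bar between the fingers, nearer the -y finger. I still need about 11 mm in -y.

drive_tool(increments=[[[4, -11, 5], [0, 0, 0], 0.7], [[0, 0, 0], [0, 0, 0], 0.7], [[0, 0, 0], [0, 0, 0], 0.7]])

```text
clock: 7.43
eef_pos: [0.518, -0.3275, 0.1448]
tool_rot: [0.104, 0.995, -0.001, 0.003]
ft_force: [0.1, 0.2, 0.1]
grip_width: 0.06
grasp_force: 0.0
```

```bash
cat >> st.py <<'E'
def lvl(o):
    # rotation vector (deg, world) that makes the tool z point straight down
    z=R.from_quat(o["tool_rot"]).as_matrix()[:,2]; print("tilt fix deg",np.degrees(np.cross(z,[0,0,-1])).round(2))
E
python3 - <<'E'
from st import *
o=st();lvl(o)
w=camera("wrist");save(w,"g2",(150,100,450,400))
m=R.from_quat(o["tool_rot"]).as_matrix()
# bar predicted (vertical) vs seen
print(proj(w,[[.512,-.322,.178],[.512,-.322,.052]]))
g=w["image"][:,:, :].astype(int)
E
```

```text
7.43 [ 0.518  -0.3275  0.1448] yaw 78.0 w 0.06 F [0.1 0.2 0.1] g 0.0
tilt fix deg [0.18 0.3  0.  ]
[[291.67520754 287.90469997]
 [286.66952619 201.31064042]]
```

View pics/g2.png

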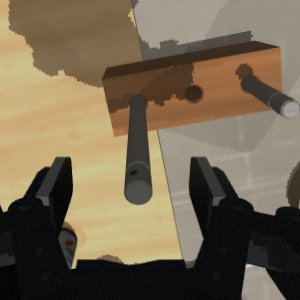

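The bar's top is at (288,292) and its base at (288,198) in full-image pixels, and the bar is centred between the fingers to within a few mm.

```bash
python3 - <<'E'
from st import *
o=st();lvl(o);w=camera("wrist")
print(onz(w,[(288,292)],.178),onz(w,[(288,199)],.052),onz(w,[(344,195)],.052))
E
```

```text
7.48 [ 0.5174 -0.3271  0.144 ] yaw 78.0 w 0.0596 F [ 0.4  0.1 -0.3] g 0.0
tilt fix deg [0.13 0.22 0.  ]
[[ 0.51253754 -0.32340736  0.178     ]] [[ 0.50933459 -0.32001792  0.052     ]] [[ 0.51531406 -0.27545916  0.052     ]]
```

drive_tool(increments=[[[-5, 4.5, -10], [0, 0, 0], 0.7], [[0, 0, 0], [0, 0, 0], 0.7], [[0, 0, 0], [0, 0, 0], 0.5], [[0, 0, 0], [0, 0, 0], 0.3], [[0, 0, 0], [0, 0, 0], 0], [[0, 0, 0], [0, 0, 0], 0], [[0, 0, 0], [0, 0, 0], 0], [[0, 0, 0], [0, 0, 0], 0]])

```text
clock: 8.2
eef_pos: [0.5114, -0.322, 0.1318]
tool_rot: [0.104, 0.995, 0.0, 0.001]
ft_force: [0.0, 1.2, 3.3]
grip_width: 0.0104
grasp_force: 58.4
```

```bash
python3 - <<'E'
from st import *
o=st();lvl(o)
E
```

```text
8.2 [ 0.5114 -0.322   0.1318] yaw 78.0 w 0.0104 F [0.  1.2 3.3] g 58.4
tilt fix deg [-0.04  0.07  0.  ]
```

drive_tool(increments=[[[0, 0, 10], [0, 0, 0], 0], [[0, 0, 20], [0, 0, 0], 0], [[0, 0, 25], [0, 0, 0], 0], [[0, 0, 30], [0, 0, 0], 0], [[0, 0, 30], [0, 0, 0], 0], [[0, 0, 30], [0, 0, 0], 0], [[0, 0, 20], [0, 0, 0], 0], [[0, 0, 10], [0, 0, 0], 0]])

```text
clock: 8.87
eef_pos: [0.5115, -0.3233, 0.3108]
tool_rot: [0.105, 0.995, -0.002, 0.002]
ft_force: [1.2, -0.6, -1.0]
grip_width: 0.0104
grasp_force: 58.6
```

drive_tool(increments=[[[0, 15, 0], [0, 0, 0], 0], [[1, 30, 0], [0, 0, 0], 0], [[1, 36, 0], [0, 0, 0], 0], [[1, 36, 0], [0, 0, 0], 0], [[1, 36, 0], [0, 0, 0], 0], [[1, 36, 0], [0, 0, 0], 0], [[1, 36, 0], [0, 0, 0], 0], [[1, 36, 0], [0, 0, 0], 0]])

```text
clock: 9.53
eef_pos: [0.5175, -0.0602, 0.3069]
tool_rot: [0.105, 0.994, -0.001, 0.0]
ft_force: [0.5, 0.4, -1.5]
grip_width: 0.0106
grasp_force: 58.6
```

drive_tool(increments=[[[1, 36, 0], [0, 0, 0], 0], [[1, 36, 0], [0, 0, 0], 0], [[1, 36, 0], [0, 0, 0], 0], [[0, 28, 0], [0, 0, 0], 0], [[0, 14, 0], [0, 0, 0], 0], [[0, 0, 0], [0, 0, 0], 0], [[0, 0, 0], [0, 0, 0], 0], [[0, 0, 0], [0, 0, 0], 0]])

```text
clock: 10.2
eef_pos: [0.5209, 0.088, 0.3065]
tool_rot: [0.105, 0.995, -0.0, 0.0]
ft_force: [-0.6, -1.2, -0.6]
grip_width: 0.0105
grasp_force: 58.6
```

```bash
python3 - <<'E'
from st import *
o=st();lvl(o)
s=camera("scene");t=camera("top")
save(s,"s3",(170,20,310,220),2.8)
for c in(s,t):
    for q in("spindle","knob"):print(q,[(round(x["conf"],2),x["bbox"]) for x in silhouettes(q,c)[:2]])
    e=o["eef_pos"];print(proj(c,[[e[0],e[1],e[2]-.124],[e[0],e[1],e[2]],[.5215,.0995,.131]]))
E
```

```text
10.2 [0.5209 0.088  0.3065] yaw 78.0 w 0.0105 F [-0.6 -1.2 -0.6] g 58.6
tilt fix deg [0.06 0.   0.  ]
spindle [(0.65, [234.2, 104.1, 243.3, 143.2])]
knob [(0.91, [221.4, 151.7, 291.8, 176.6])]
[[239.77270604 145.38035471]
 [235.36385728  97.03432855]
 [239.83586946 160.29931512]]
spindle [(0.58, [163.2, 196.8, 179.2, 210.7])]
knob [(0.64, [164.2, 153.3, 203.1, 239.6]), (0.53, [165.1, 201.1, 180.1, 205.9])]
[[175.89026586 207.55658586]
 [157.64283816 192.46248377]
 [176.30937933 212.16006336]]
```

View pics/s3.png

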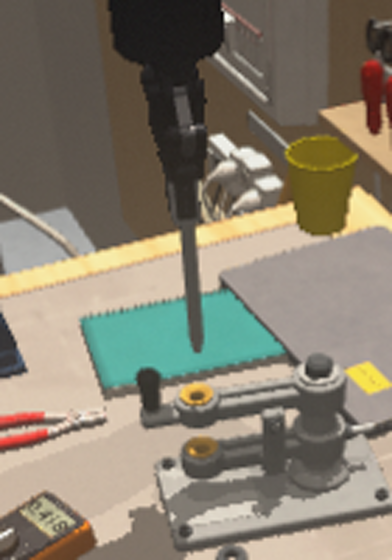

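The spindle is held vertical. Its nose is at scene pixel (240,146) against a predicted (240,145), and the upper bush mouth is at (240.7,161.4). The arm sits over the lower bushing.

drive_tool(increments=[[[0.5, 6, 0], [0, 0, 0], 0], [[0, 5.5, 0], [0, 0, 0], 0], [[0, 0, -15], [0, 0, 0], 0], [[0, 0, -15], [0, 0, 0], 0], [[0, 0, -9], [0, 0, 0], 0], [[0, 0, 0], [0, 0, 0], 0], [[0, 0, 0], [0, 0, 0], 0], [[0, 0, 0], [0, 0, 0], 0]])

```text
clock: 11.17
eef_pos: [0.5218, 0.1004, 0.268]
tool_rot: [0.104, 0.995, 0.0, 0.0]
ft_force: [0.6, -0.1, -1.7]
grip_width: 0.0102
grasp_force: 58.6
```

```bash
python3 - <<'E'
from st import *
o=st();lvl(o)
s=camera("scene");t=camera("top")
e=o["eef_pos"]
tiles=[]
for c in(s,t):
    tip=proj(c,[[e[0],e[1],e[2]-.124],[.5215,.0992,.131]]);print(tip)
    x,y=tip[1].astype(int);print("origin",x-25,y-30)
    a=c["image"][y-30:y+20,x-25:x+25];tiles.append(cv2.resize(a,(400,400),interpolation=cv2.INTER_CUBIC))
cv2.imwrite("pics/tip.png",cv2.cvtColor(np.hstack(tiles),cv2.COLOR_RGB2BGR))
E
```

```text
11.17 [0.5218 0.1004 0.268 ] yaw 78.0 w 0.0102 F [ 0.6 -0.1 -1.7] g 58.6
tilt fix deg [-0.01  0.06  0.  ]
[[239.39285316 155.74322395]
 [239.88180142 160.36647682]]
origin 214 130
[[174.32211284 210.80547145]
 [176.45579934 212.16264775]]
origin 151 182
```

View pics/tip.png

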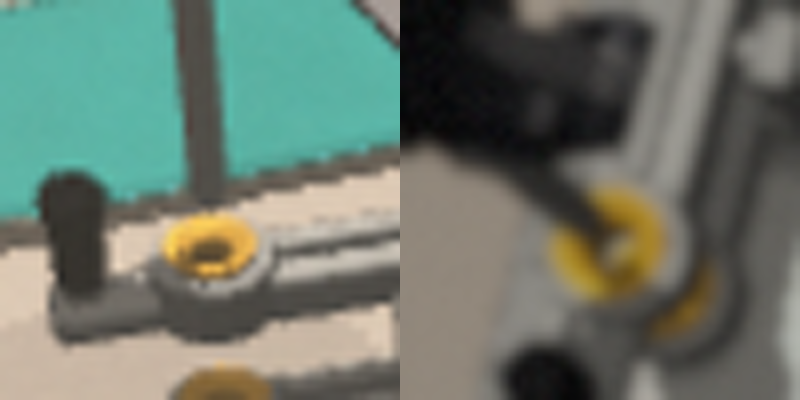

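Both crops show the nose directly over the upper bushing's mouth, within about a pixel. Scene has the tip at (239.8,155.4) and the mouth at (240.1,160.6). I'll lower it.

drive_tool(increments=[[[0, -0.7, -5], [0, 0, 0], 0], [[0, 0, -5], [0, 0, 0], 0], [[0, 0, -5], [0, 0, 0], 0], [[0, 0, -5], [0, 0, 0], 0], [[0, 0, 0], [0, 0, 0], 0]])

```text
clock: 11.68
eef_pos: [0.5206, 0.0993, 0.2457]
tool_rot: [0.105, 0.995, -0.0, -0.001]
ft_force: [-0.1, -0.7, -1.0]
grip_width: 0.0103
grasp_force: 58.6
```

drive_tool(increments=[[[0, 0, -4], [0, 0, 0], 0], [[0, 0, -4], [0, 0, 0], 0], [[0, 0, 0], [0, 0, 0], 0]])

```text
clock: 11.93
eef_pos: [0.521, 0.0994, 0.2384]
tool_rot: [0.104, 0.995, -0.0, -0.001]
ft_force: [0.4, 0.1, -1.4]
grip_width: 0.0106
grasp_force: 58.6
```

drive_tool(increments=[[[0, 0, -4], [0, 0, 0], 0], [[0, 0, -4], [0, 0, 0], 0], [[0, 0, -4], [0, 0, 0], 0], [[0, 0, 0], [0, 0, 0], 0]])

```text
clock: 12.27
eef_pos: [0.521, 0.0994, 0.2262]
tool_rot: [0.104, 0.995, -0.0, -0.001]
ft_force: [-1.1, 0.2, -1.3]
grip_width: 0.0106
grasp_force: 58.6
```

drive_tool(increments=[[[0, 0, -4], [0, 0, 0], 0], [[0, 0, -4], [0, 0, 0], 0], [[0, 0, -4], [0, 0, 0], 0], [[0, 0, 0], [0, 0, 0], 0]])

```text
clock: 12.6
eef_pos: [0.521, 0.0994, 0.2142]
tool_rot: [0.104, 0.995, -0.0, -0.001]
ft_force: [-0.7, 0.2, -2.7]
grip_width: 0.0107
grasp_force: 58.6
```

drive_tool(increments=[[[0, 0, -5], [0, 0, 0], 0], [[0, 0, -5], [0, 0, 0], 0], [[0, 0, -5], [0, 0, 0], 0], [[0, 0, -4], [0, 0, 0], 0], [[0, 0, 0], [0, 0, 0], 0]])

```text
clock: 13.02
eef_pos: [0.5209, 0.0994, 0.195]
tool_rot: [0.104, 0.995, -0.0, -0.001]
ft_force: [0.0, 1.0, -1.3]
grip_width: 0.0104
grasp_force: 58.6
```

drive_tool(increments=[[[0, 0, -4], [0, 0, 0], 0], [[0, 0, -4], [0, 0, 0], 0], [[0, 0, -4], [0, 0, 0], 0], [[0, 0, -4], [0, 0, 0], 0], [[0, 0, 0], [0, 0, 0], 0]])

```text
clock: 13.43
eef_pos: [0.521, 0.0996, 0.1793]
tool_rot: [0.104, 0.995, -0.0, -0.001]
ft_force: [0.1, 1.1, -1.4]
grip_width: 0.0105
grasp_force: 58.6
```

Tip at about 0.055. I'll continue another 25 mm.

drive_tool(increments=[[[0, 0, -4], [0, 0, 0], 0], [[0, 0, -4], [0, 0, 0], 0], [[0, 0, -4], [0, 0, 0], 0], [[0, 0, 0], [0, 0, 0], 0]])

```text
clock: 13.77
eef_pos: [0.521, 0.0996, 0.1673]
tool_rot: [0.104, 0.995, -0.0, -0.001]
ft_force: [-1.2, 1.7, -3.1]
grip_width: 0.0104
grasp_force: 58.5
```

drive_tool(increments=[[[0, 0, -4], [0, 0, 0], 0], [[0, 0, -4], [0, 0, 0], 0], [[0, 0, -4.5], [0, 0, 0], 0], [[0, 0, 0], [0, 0, 0], 0], [[0, 0, 0], [0, 0, 0], 0], [[0, 0, 0], [0, 0, 0], 0]])

```text
clock: 14.27
eef_pos: [0.521, 0.0996, 0.1551]
tool_rot: [0.104, 0.995, -0.0, -0.001]
ft_force: [-1.9, 2.9, -3.5]
grip_width: 0.0106
grasp_force: 58.4
```

```bash
python3 - <<'E'
from st import *
o=st();s=camera("scene");t=camera("top")
e=o["eef_pos"];print(proj(s,[[e[0],e[1],e[2]-.124],[.5215,.0992,.045],[e[0],e[1],e[2]+.046]]))
a=cv2.resize(s["image"][130:225,200:295],(600,600),interpolation=cv2.INTER_CUBIC)
cv2.imwrite("pics/end.png",cv2.cvtColor(a,cv2.COLOR_RGB2BGR))
E
```

```text
14.27 [0.521  0.0996 0.1551] yaw 78.0 w 0.0106 F [-1.9  2.9 -3.5] g 58.4
[[242.55524443 190.99698628]
 [242.40249644 186.99934599]
 [237.34142342 136.12910141]]
```

View pics/end.png

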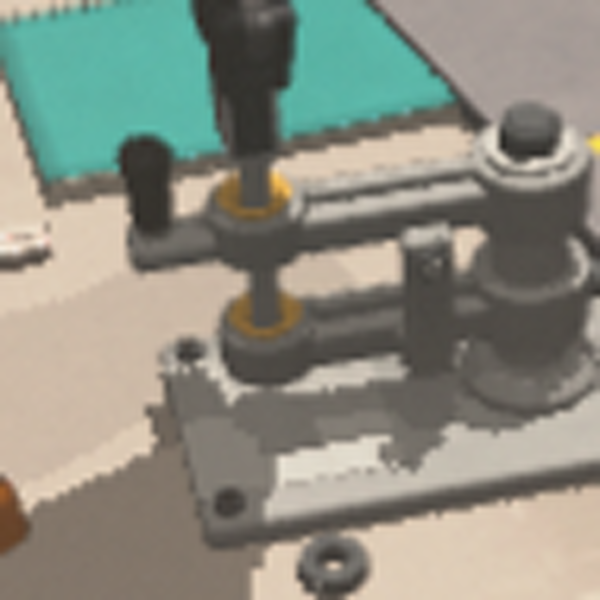

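The spindle passes through the upper bushing at crop (255,190) and the lower one at (265,315). The arm is on its stop and the spindle is still gripped, with its tip at z of about 31 mm by the arm's readings. The tip itself is hidden behind the lower arm in this view.

```bash
python3 -c "
from workcell import job_done
print(job_done())"
```

```text
the job is handed in; nothing more can be done
None
```

The spindle is threaded through both bushings, still gripped and upright, and the job is handed in; its nose should show about 14 mm below the lower bushing, worked out from the arm's readings because the lower arm hid the tip from view.

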